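Mesh the hand drive of an indexing turntable and index it

TASK

The hand drive of the little indexing turntable is in neutral. Take the black knob, ease it down and rock it round by feel until its hidden teeth drop in and it goes fully down, without forcing tooth on tooth; then turn the table with the knob until the red line on the table stands at the yellow pointer, and let go. Handle only the knob, and leave the flux bottle and the meter box where they stand.

Things in the scene. Friction and masses are not known exactly. Their poses are not given: they have to be found in the camera images.
- head: fixed round grey base of the turntable, 206 mm across, 12 mm high, on the bench; origin at the centre of its underside on the vertical axis shared by table, spindle and knob, z up; its -x axis points from the axis to the yellow pointer. Place and yaw vary.
- table: the aluminium turntable: disc 164 mm across, top 27.5 mm above the bench, a small green circuit board on it across from the red line; origin on the axis, 12.5 mm above the bench, -x axis towards the red line. It turns stiffly (0.20 N m friction). Disc and teeth bear at most 25 N in all; the robot must not touch disc or board.
- table_angle (a joint): angle of the turntable about the vertical axis, rad, positive counter-clockwise from above; 0 when the red line on the table (at its rim, across from the green board) stands exactly at the yellow pointer. Starts 0.45 to 1.0 rad counter-clockwise of it; no stops in the way.
- knob (a joint): how far the knob is pushed down, m: 0 = up in neutral (starts 0 to 2 mm down), 0.012 = fully down on its stop. It needs about 2 N to move down and stays where it is left. Meshed and fully down, it turns the table with about 5 degrees of play.
- knob_grip (a point): fixed point on the axis, 85 mm above the bench: middle of the knob's grip when the knob is up; the grip sinks below it by knob. The grip is a black knurled cylinder 35 mm across, 34 mm high (68 to 102 mm above the bench when up). The knob turns endlessly both ways with its spindle, lightly (0.01 N m).
- pointer (a point): inner tip of the yellow pointer, 83.5 mm from the axis and 30.5 mm above the bench, on a yellow block 33 mm high fixed to the base
- red_line (a point): outer end of the red line on the table's top, 81.5 mm from the axis, 28 mm above the bench; turns with the table
- flux_bottle: loose white bottle with a red cap, 38 mm across, 90 mm high, origin under its centre; to be left alone
- meter_box: loose grey box with two round fittings, 69x70x40 mm, origin under its centre; to be left alone
- skirt_rim (a point): fixed point on the axis, 40.5 mm above the bench: where the lower rim of the knob's skirt is when the knob is up. The skirt is aluminium, 66 mm across, directly below the grip, and hides the teeth.
- tooth_tops (a point): fixed point on the axis at the height of the table's tooth tops, 37.5 mm above the bench. 6 wide steel teeth, 10 mm high, stand in a ring of 17 to 26 mm radius, one every 60 degrees, and turn with the disc. Pressed with 3 to 8 N, the dogs slide over the tops without moving the disc; much harder, or on a tooth's edge, they may carry it along unmeshed.
- dog_tips (a point): fixed point on the axis, 41.5 mm up: height of the flat tips of the knob's 3 dog pins (6 mm thick, 120 degrees apart, hidden, at an unknown angle) when up. They meet the tooth tops at knob 0.004 unless over gaps, which come every 60 degrees (2.5 degrees spare each way). Sprung: yield at 2 N, then 5 N per mm more travel; held on tooth tops, the knob springs back up when let go.

How it is judged (in metres and radians):
On the way, in this order (a step that is already met when the one before it is completed fails the run):
1. the knob is fully down with its teeth meshed, the table not yet at the pointer (value of joint knob above 0.0105 m and contact force between table and anything else below 25 N), for 0.2 s.
2. the red line has been turned to the pointer with the knob still down (value of joint table_angle between -0.09 and 0.09 rad and value of joint knob above 0.0105 m), for 0.2 s.
At the end, for the whole second after the job is handed in: the knob stays fully down by itself (at least 10.5 of its 12 mm), and the table rests with its red line within 0.09 rad (5 degrees, 7 mm at the rim) of the yellow pointer (all of step 2 and velocity of joint table_angle between -0.05 and 0.05 rad/s); the robot touches nothing.
It fails at once if tooth forced on tooth: the table or its teeth loaded with more than 25 N (contact force between table and anything else above 25 N).
It fails at once if the table pushed round by the robot itself instead of by the knob (contact force between table and the fingers above 2 N or contact force between table and the arm above 2 N).
It fails at once if the flux bottle or the meter box disturbed (distance of any of flux_bottle, meter_box from where it was at the start of the episode above 0.02 m).
It also fails if it takes over 72 s, if anything falls off the work surface, if the arm or the gripper's body presses on something with over 40 N, if the wrist force passes 120 N, or if a joint passes its speed limit or range.

ROBOT

A 6-joint arm with a two-finger parallel gripper is mounted at the origin on a cart in front of the work surface, level with it; the furniture and walls round the work are solid. World frame = base frame: x ahead of the robot, y to its left, z up, the work surface at z = 0. Lengths are in mm, angles in degrees, forces in N, time in s.
With the tool pointing down it reaches from about 300 to 850 mm from the base axis. Payload 4.2 kg.
Tool frame: the origin (TCP) lies midway between the tips of the shut fingers; the grasp point (between the pads) lies 19 mm behind it; z points along the fingers, y is the line along which they close (so a half turn about z gives the same grasp; the last joint's range is limited). The gripper opens to 91 mm and grips with 3 to 60 N. Pads are 32 mm wide; open, the fingers measure 118 mm over their backs; the gripper's body (76 mm by 178 mm) begins 60 mm behind the grasp point.
Start: joints at [-69.901, 18.312, 89.639, -0, 72.044, -1.146], TCP at [208.362, -535.937, 213.976] pointing down, gripper open.
Joint ranges: [-177.97, 177.97], [-48.28, 115.42], [12.27, 149.76], [-77.06, 257.06], [2.81, 150.46], [-146.56, 146.56]. Speed limits (degrees/s): [147.25, 147.25, 180, 180, 180, 180].

INTERFACE

Orientations are given as [roll, pitch, yaw] about the fixed x, y, z axes, in that order (R = Rz(yaw) Ry(pitch) Rx(roll)).
In Python, from workcell import state, grab_frame, camera_model, job_done gives the robot as it stands.
- The arm moves only by the shell command python3 -m pendant 'ROWS' [OPENING] [FORCE]. ROWS is one flat JSON list of numbers that holds 1 to 8 rows one after another, with no inner brackets; each row has 6 numbers: dx, dy, dz in shares of the most that a row can go, 1 being 50 mm, then a rotation vector rx, ry, rz in fractions of the full range, 1 being 90 degrees; each row shifts and turns the commanded pose from where the row before left it, along the tool's axes as they then stand; what a row does not reach is not made up. A row lasts 1/10 s, in which the tool goes at most 50 mm and 8.59 degrees, less where a joint would pass 70% of its speed; a pose out of reach is approached as far as the arm can. OPENING is the finger opening in mm, set as the command begins (- or left out keeps the last). The fingers move at their own pace and stop on an object; FORCE is the grip in N (left out, the last holds). Time passes only in rows, so rows that do not move let the fingers close. It prints the time, the measured TCP pose, the force, the opening and the grip force at its end. Input that does not fit is refused with a message, and nothing moves.
- state(): the state, without advancing time (a new reading comes with each control period).
- grab_frame(name): name is "scene" or "side" or "wrist"; returns the picture (384x512x3 uint8, blue, green, red); there is no depth.
- camera_model(name): a dict with "fx", "fy", "cx", "cy" (pixels), "D" ([k1, k2, p1, p2, k3] as OpenCV has them; the pictures are not rectified), "T" (4x4, takes a point from camera to world coordinates). Camera axes: x right, y up, looking along -z (the intrinsics and any distortion apply to the point x, -y, -z); pixel columns grow to the right and rows downward; lengths in mm; the calibration is good to about 2 mm. A picture is of the moment at which its call begins: read the wrist's pose just before it. camera_model takes no time and is no camera call; for the wrist camera it gives the pose at the moment of the call.
- job_done(): hands the job in; it is judged then, once.
The state is a dict: "time_s": time; "qpos": joint angles; "qvel": joint speeds; "effort": joint torques, N m; "ee_pos": TCP position; "ee_rot": TCP orientation; "force": force on the tool from outside, world axes, zero at the start; "torque": the same for the moment, N m; "gripper_width": finger opening in mm; "gripper_force": force on a finger pad.
Only numpy, scipy, OpenCV 4.12 (cv2) and the standard library are available. Lean on these libraries where they do the work, as an engineer would, in place of code of your own. Each camera call takes 0.05 s, during which the arm holds its last target. There are 200 camera calls.

## Working session

There is one attempt and no reset: what is moved stays moved. The work goes in short steps, Python scripts to look and compute and a shell command to move; the robot and the scene stay as the last step left them, time stands still between calls to the robot, and variables do not carry over. Pictures are saved under pics/ and viewed, at most 10 in all, crops included, and the job is handed in when it is done.

```bash
mkdir -p pics; ls; python3 - <<'E'
from workcell import *
import cv2,numpy as np
a=grab_frame("scene");b=grab_frame("side")
cv2.imwrite("pics/a.png",a);cv2.imwrite("pics/b.png",b)
for n in("scene","side"):
    c=camera_model(n);print(n,c["fx"],c["T"].round(2) if hasattr(c["T"],'round') else c["T"])
s=state();print(s["time_s"],s["ee_pos"],s["ee_rot"])
E
```

```text
pics
scene 348.5655652630246 [[-8.2000e-01  4.0000e-01 -4.1000e-01  1.1657e+02]
 [-5.7000e-01 -5.6000e-01  5.9000e-01  5.6172e+02]
 [ 1.0000e-02  7.2000e-01  6.9000e-01  7.8353e+02]
 [ 0.0000e+00  0.0000e+00  0.0000e+00  1.0000e+00]]
side 362.58755337525326 [[ 1.0000e+00  1.0000e-02 -2.0000e-02  4.9607e+02]
 [-3.0000e-02  6.2000e-01 -7.8000e-01 -9.2119e+02]
 [ 0.0000e+00  7.8000e-01  6.2000e-01  7.9632e+02]
 [ 0.0000e+00  0.0000e+00  0.0000e+00  1.0000e+00]]
0.1 [ 208.19834505 -535.52852268  213.25521651] [-1.79917211e+02 -1.63709814e-03  2.12413966e+01]
```

View pics/a.png

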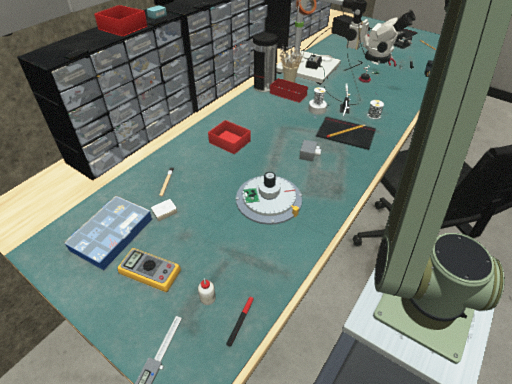

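View pics/b.png

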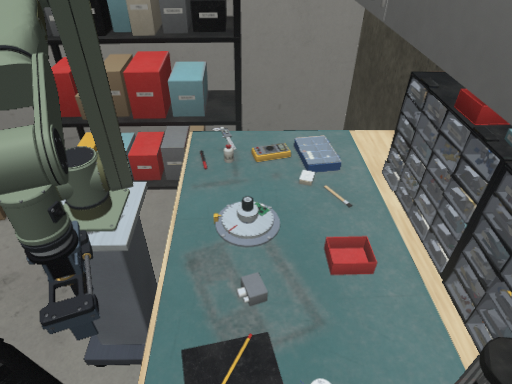

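The scene view shows the knob at about (269,176), the pointer at (296,210) and the red line at (290,191). In the side view they are at (248,202), (216,217) and (232,228). I'll enlarge both views to refine these.

```bash
cat > h.py <<'E'
from workcell import *
import cv2,numpy as np
def ray(n,px):
    c=camera_model(n);K=np.array([[c["fx"],0,c["cx"]],[0,c["fy"],c["cy"]],[0,0,1]]);T=np.array(c["T"])
    u=cv2.undistortPoints(np.array([[px]],float),K,np.array(c["D"],float))[0,0]
    return T[:3,3],T[:3,:3]@[u[0],-u[1],-1]
def onz(n,px,z):
    o,d=ray(n,px);return o+d*(z-o[2])/d[2]
def proj(n,p):
    c=camera_model(n);K=np.array([[c["fx"],0,c["cx"]],[0,c["fy"],c["cy"]],[0,0,1]]);T=np.array(c["T"])
    q=T[:3,:3].T@(np.array(p)-T[:3,3]);q=q*[1,-1,-1]
    return cv2.projectPoints(q[None],np.zeros(3),np.zeros(3),K,np.array(c["D"],float))[0].ravel()
E
python3 - <<'E'
from h import *
for n,k,p,r in(("scene",(269,176),(296,210),(290,191)),("side",(248,201),(216,217),(232,228))):
    print(n,onz(n,k,95).round(),onz(n,p,31).round(),onz(n,r,28).round())
a=cv2.imread("pics/a.png")[155:235,222:322];b=cv2.imread("pics/b.png")[185:255,200:300]
f=lambda i:cv2.resize(i,None,fx=4,fy=4,interpolation=cv2.INTER_CUBIC)
cv2.imwrite("pics/c.png",np.vstack([f(a),f(b)])[:600])
E
```

```text
scene [518. -82.  95.] [410. -65.  31.] [ 467. -125.   28.]
side [519. -81.  95.] [419. -80.  31.] [ 469. -127.   28.]
```

View pics/c.png

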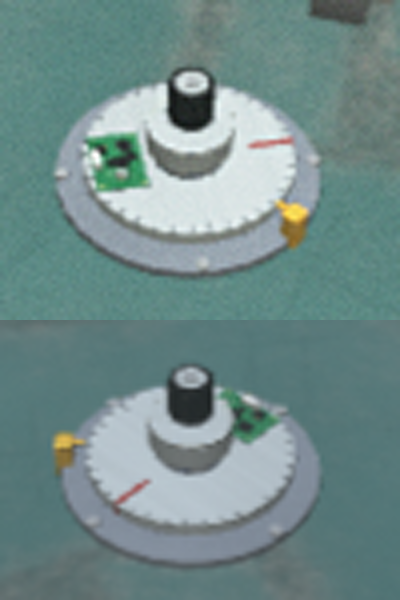

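```bash
python3 - <<'E'
from h import *
R={}
for n,k,p,r in(("scene",(269.75,174.9),(291.3,206),(295.2,190.3)),("side",(247.75,199),(221.5,215.2),(229.6,231.2))):
    P=[onz(n,k,101),onz(n,p,30.5),onz(n,r,28)];R[n]=P
    print(n,[x.round(1) for x in P])
k,p,r=[(R["scene"][i]+R["side"][i])/2 for i in range(3)]
# combine: 
A=lambda v:np.degrees(np.arctan2(v[1],v[0]))%360
for n in R:
    print(n,A(R[n][1]-R[n][0]),A(R[n][2]-R[n][0]),np.linalg.norm((R[n][1]-R[n][0])[:2]),np.linalg.norm((R[n][2]-R[n][0])[:2]))
for n,b,m in(("scene",(206,289),(311,148)),("side",(229,151),(254,285))): print(n,onz(n,b,0).round(),onz(n,m,40).round())
E
```

```text
scene [array([515.6, -82. , 101. ]), array([429.7, -71.6,  30.5]), array([ 455. , -137.5,   28. ])]
side [array([518.4, -78.9, 101. ]), array([436. , -71.6,  30.5]), array([ 462.3, -141. ,   28. ])]
scene 173.06017708206983 222.4492891700593 86.60938027597496 82.18888760340263
side 174.90950020024758 227.96177423548423 82.65985390551 83.63853035135573
scene [470. 268.   0.] [ 512. -340.   40.]
side [452. 356.   0.] [ 527. -349.   40.]
```

The rows are not in the units I measure in: shifts go in shares of 50 mm and turns go in shares of 90 degrees. I convert before sending: 37.5 mm is 0.75, -26 mm is -0.52.

```bash
python3 -m pendant '[0.75,-0.52,0,0,0,0,0.75,-0.52,0,0,0,0,0.75,-0.52,0,0,0,0,0.75,-0.52,0,0,0,0,0.75,-0.52,0,0,0,0,0.75,-0.52,0,0,0,0,0.75,-0.52,0,0,0,0,0.75,-0.52,0,0,0,0]' 60
python3 -m pendant '[0.75,-0.52,0,0,0,0,0.75,-0.52,0,0,0,0,0.75,-0.52,0,0,0,0,0.75,-0.52,0,0,0,0,0,0,0,0,0,-0.0944,0,0,0,0,0,-0.0944,0,0,0,0,0,-0.0944,0,0,0,0,0,-0.0944]'
python3 -m pendant '[0,0,0,0,0,-0.0944,0,0,0,0,0,-0.0944,0,0,0,0,0,-0.0944,0,0,0,0,0,-0.0944,0,0,0,0,0,-0.0944,0,0,0,0,0,-0.0944,0,0,0,0,0,-0.0944,0,0,0,0,0,-0.0944]'
python3 -m pendant '[0,0,0,0,0,-0.0944,0,0,0,0,0,-0.0944,0,0,0,0,0,0,0,0,0,0,0,0]'
python3 - <<'E'
from h import *
c=camera_model("wrist");T=np.array(c["T"]);print(T.round(2))
cv2.imwrite("pics/d.png",grab_frame("wrist"))
s=state();print(s["qpos"],s["ee_pos"],s["ee_rot"],s["force"])
print(proj("wrist",(517,-80.5,101)))
E
```

```text
time_s: 0.9
ee_pos: [413.1, -231.6, 213.8]
ee_rot: [-180.0, 0.0, 21.2]
force: [0.9, -0.8, 0.2]
gripper_width: 59.6
gripper_force: 0.0
time_s: 1.7
ee_pos: [514.5, -81.7, 213.4]
ee_rot: [-179.9, 0.0, 55.6]
force: [0.2, -0.7, 1.4]
gripper_width: 60.0
gripper_force: 0.0
time_s: 2.5
ee_pos: [514.4, -82.0, 213.5]
ee_rot: [-180.0, -0.0, 123.6]
force: [-1.0, -0.0, 0.6]
gripper_width: 60.0
gripper_force: 0.0
time_s: 2.9
ee_pos: [514.6, -82.1, 213.7]
ee_rot: [-180.0, -0.0, 140.1]
force: [-0.3, -0.1, -0.1]
gripper_width: 60.7
gripper_force: 0.0
[[ 6.4000e-01 -7.3000e-01 -2.2000e-01  4.5031e+02]
 [ 7.7000e-01  6.1000e-01  1.9000e-01 -2.9110e+01]
 [-0.0000e+00 -2.9000e-01  9.6000e-01  3.8435e+02]
 [ 0.0000e+00  0.0000e+00  0.0000e+00  1.0000e+00]]
[-1.03209955e+01  1.34751668e+01  9.65382651e+01 -2.75971995e-03
  7.00098970e+01 -6.04155528e+01] [514.58900777 -82.03778566 213.75388005] [-1.79986227e+02 -1.90073710e-02  1.40095499e+02] [-0.02027651  0.50714144  0.04721876]
[255.32009147 186.34059165]
```

View pics/d.png

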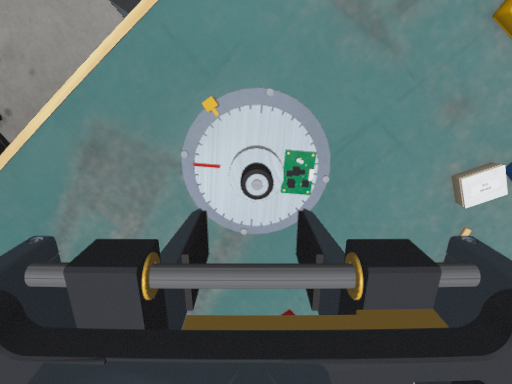

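The wrist view shows the knob top at (257,184), the pointer tip at (217,115) and the red line's outer end at (194,165). The base ring fits for the axis.

```bash
python3 - <<'E'
from h import *
k=onz("wrist",(257,184),101);p=onz("wrist",(217.5,115),30.5);r=onz("wrist",(194,165),28)
A=lambda v:np.degrees(np.arctan2(v[1],v[0]))%360
print(k,p,r,A(p-k),A(r-k),np.linalg.norm((p-k)[:2]),np.linalg.norm((r-k)[:2]))
im=cv2.imread("pics/d.png")
hs=cv2.cvtColor(im,cv2.COLOR_BGR2GRAY)
# knob dark blob centroid: top black ring region
m=((hs<60)*255).astype(np.uint8);m[:, :225]=0;m[:,290:]=0;m[:155]=0;m[205:]=0
n,l,s,c=cv2.connectedComponentsWithStats(m);print(s[1:],c[1:])
E
```

```text
[516.14905263 -77.48080324 101.        ] [432.98528921 -70.4678809   30.5       ] [ 460.34867982 -136.71467187   28.        ] 175.17984210086883 226.7096338385268 83.45892777713323 81.37771684702186
[[241 164  32  35 404]
 [287 171   3   5  15]
 [251 174   1   1   1]
 [287 179   3   8  17]] [[256.55445545 177.64108911]
 [288.         173.        ]
 [251.         174.        ]
 [288.41176471 182.52941176]]
```

In the tool's units: 40 mm is 0.8, 3.7 mm is 0.074.

```bash
python3 -m pendant '[0.014,0.074,0,0,0,0,0,0,0.8,0,0,0,0,0,0.8,0,0,0,0,0,0.7,0,0,0,0,0,0.44,0,0,0,0,0,0,0,0,0,0,0,0,0,0,0]' 
python3 -m pendant '[0,0,0,0,0,0,0,0,0,0,0,0,0,0,0,0,0,0,0,0,0,0,0,0,0,0,0,0,0,0,0,0,0,0,0,0,0,0,0,0,0,0,0,0,0,0,0,0]' 20 8
python3 -c "
from h import *
s=state();print(s['ee_pos'],s['ee_rot'],s['force'],s['torque'],s['gripper_width'],s['gripper_force'])
cv2.imwrite('pics/e.png',grab_frame('wrist'))"
```

```text
time_s: 3.65
ee_pos: [517.1, -78.7, 77.3]
ee_rot: [180.0, 0.0, 140.2]
force: [0.7, -0.7, 0.2]
gripper_width: 59.7
gripper_force: 0.0
time_s: 4.45
ee_pos: [517.3, -78.6, 77.2]
ee_rot: [179.9, 0.1, 140.2]
force: [2.9, 2.6, 2.1]
gripper_width: 34.7
gripper_force: 8.0
[517.3207757  -78.61400952  77.22676437] [1.79927078e+02 6.93853061e-02 1.40229635e+02] [2.88926107 2.60231973 2.05269986] [ 0.58523896 -0.60124235 -0.00470735] 34.678964621061176 8.001277595758438
```

View pics/e.png

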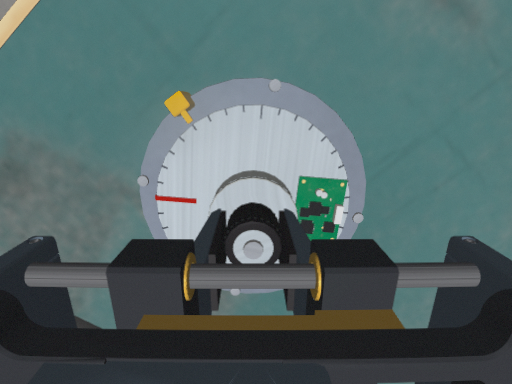

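The knob is held between the pads, with its top centre at about (253,248). The 3.9 N side force along tool +y says the axis lies slightly towards +y.

In the tool's units: 0.5 mm is 0.01.

```bash
python3 - <<'E'
from h import *
print([onz("wrist",(253,248.5),z).round(1) for z in(102,100)], proj("wrist",(517.3,-78.6,101)))
E
python3 -m pendant '[0,0.01,0,0,0,0,0,0,0,0,0,0,0,0,0,0,0,0]'
python3 -m pendant '[0,0.01,0,0,0,0,0,0,0,0,0,0,0,0,0,0,0,0]'
```

```text
[array([515.8, -77.5, 102. ]), array([516.6, -78.2, 100. ])] [253.28011149 250.46264067]
time_s: 4.8
ee_pos: [517.3, -78.5, 77.0]
ee_rot: [180.0, 0.0, 140.2]
force: [3.3, 1.9, 2.5]
gripper_width: 35.1
gripper_force: 8.0
time_s: 5.1
ee_pos: [517.3, -78.3, 77.0]
ee_rot: [-180.0, 0.0, 140.3]
force: [3.1, 0.6, 1.6]
gripper_width: 35.2
gripper_force: 8.0
```

```bash

python3 -m pendant '[-0.006,0.01,0,0,0,0,0,0,0,0,0,0,0,0,0,0,0,0,0,0,0,0,0,0]' 20 20
python3 -m pendant '[0,0,0.01,0,0,0,0,0,0.01,0,0,0,0,0,0,0,0,0,0,0,0,0,0,0]'
python3 -m pendant '[0,0,0.01,0,0,0,0,0,0.01,0,0,0,0,0,0,0,0,0,0,0,0,0,0,0]'
```

```text
time_s: 5.5
ee_pos: [517.4, -78.2, 76.8]
ee_rot: [-179.9, -0.0, 140.3]
force: [1.8, -1.7, 0.8]
gripper_width: 34.4
gripper_force: 20.0
time_s: 5.9
ee_pos: [517.4, -78.0, 75.8]
ee_rot: [-180.0, -0.0, 140.3]
force: [0.3, -3.5, 0.4]
gripper_width: 34.4
gripper_force: 20.0
time_s: 6.3
ee_pos: [517.5, -78.0, 74.9]
ee_rot: [-180.0, -0.0, 140.3]
force: [0.5, -5.2, 1.4]
gripper_width: 34.6
gripper_force: 20.0
```

In the tool's units: -0.6 mm is -0.012.

```bash

python3 -m pendant '[-0.012,-0.012,0,0,0,0,0,0,0,0,0,0,0,0,0,0,0,0,0,0,0,0,0,0]'
python3 -m pendant '[0,0,0.01,0,0,0,0,0,0.01,0,0,0,0,0,0,0,0,0,0,0,0,0,0,0]'
python3 -m pendant '[0,0,0.01,0,0,0,0,0,0,0,0,0,0,0,0,0,0,0]'
```

```text
time_s: 6.7
ee_pos: [517.6, -78.3, 74.8]
ee_rot: [180.0, -0.0, 140.2]
force: [0.1, 0.5, 1.0]
gripper_width: 34.7
gripper_force: 20.0
time_s: 7.1
ee_pos: [517.6, -78.4, 73.9]
ee_rot: [180.0, -0.0, 140.2]
force: [-0.4, 0.1, 1.9]
gripper_width: 34.6
gripper_force: 20.0
time_s: 7.4
ee_pos: [517.7, -78.5, 73.4]
ee_rot: [180.0, -0.0, 140.2]
force: [-1.7, 0.6, 3.3]
gripper_width: 34.6
gripper_force: 20.0
```

In the tool's units: 0.4 mm is 0.008.

```bash

python3 -m pendant '[0,0,0.008,0,0,0,0,0,0,0,0,0,0,0,0,0,0,0]'
python3 -c "
from h import *
print(state()['force'],state()['ee_pos'])"
```

```text
time_s: 7.7
ee_pos: [517.7, -78.5, 73.0]
ee_rot: [180.0, -0.0, 140.2]
force: [-2.2, 1.7, 3.0]
gripper_width: 34.6
gripper_force: 20.0
[-2.22526139  1.67073303  3.03983963] [517.70840227 -78.51676532  72.99347163]
```

In the tool's units: 0.4 mm is 0.008.

```bash

python3 -m pendant '[0,0,0.008,0,0,0,0,0,0,0,0,0,0,0,0,0,0,0]'|sed -n '2p;4p'
python3 -m pendant '[0,0,0.006,0,0,0,0,0,0,0,0,0,0,0,0,0,0,0]'|sed -n '2p;4p'
```

```text
ee_pos: [517.7, -78.5, 72.6]
force: [-1.9, 2.0, 3.7]
ee_pos: [517.8, -78.6, 72.3]
force: [-1.8, 2.3, 3.5]
```

In the tool's units: 0.4 mm is 0.008.

```bash

python3 -m pendant '[0,0,0.008,0,0,0,0,0,0,0,0,0,0,0,0,0,0,0]'|sed -n '2p;4p'
python3 -m pendant '[0,0,0.008,0,0,0,0,0,0,0,0,0,0,0,0,0,0,0]'|sed -n '2p;4p'
python3 -m pendant '[0,0,0,0,0,0.0333,0,0,0,0,0,0,0,0,0,0,0,0]'
python3 -c "
from h import *
s=state();print(s['torque'],s['force'])
cv2.imwrite('pics/f.png',grab_frame('wrist'))"
```

```text
ee_pos: [517.7, -78.6, 71.9]
force: [-2.7, 2.9, 3.1]
ee_pos: [517.7, -78.6, 71.5]
force: [-0.9, 3.4, 4.0]
time_s: 9.2
ee_pos: [517.7, -78.7, 71.5]
ee_rot: [-180.0, -0.0, 137.3]
force: [-2.8, 2.8, 3.0]
gripper_width: 34.2
gripper_force: 20.0
[0.52176119 0.27651276 0.11161941] [-2.79290493  2.82312748  3.00839497]
```

View pics/f.png

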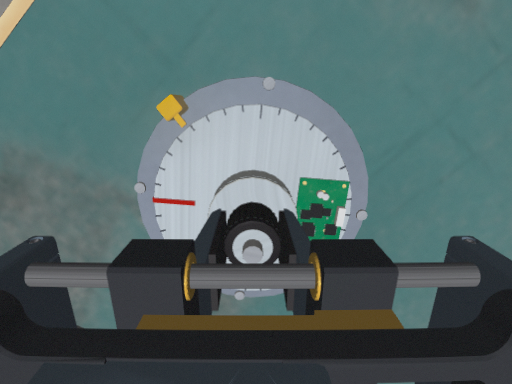

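The knob moves with the gripper and looks unchanged between the pads. After 5.8 mm of descent it has met no tooth spring, and a 3° turn raised 0.11 N·m. The dogs are probably already in a gap and touching a tooth flank, so I'll back off the turn and go on down.

In the tool's units: -2 degrees is -0.0222.

```bash

python3 -m pendant '[0,0,0,0,0,-0.0222,0,0,0,0,0,0,0,0,0,0,0,0]'|sed -n '2,4p'
python3 -c "
from h import *
s=state();print(s['torque'],s['force'])"
python3 -m pendant '[0,0,0.01,0,0,0,0,0,0,0,0,0,0,0,0,0,0,0]'|sed -n '2p;4p'
python3 -m pendant '[0,0,0.01,0,0,0,0,0,0,0,0,0,0,0,0,0,0,0]'|sed -n '2p;4p'
```

```text
ee_pos: [517.8, -78.7, 71.3]
ee_rot: [-180.0, -0.0, 139.2]
force: [-1.3, 3.4, 2.1]
[ 5.35660979e-01  1.54821092e-01 -2.41397884e-05] [-1.30241575  3.38626416  2.11605969]
ee_pos: [517.7, -78.7, 70.9]
force: [-1.8, 3.2, 0.1]
ee_pos: [517.7, -78.7, 70.5]
force: [-1.1, 2.3, 0.9]
```

```bash

python3 -m pendant '[0,0,0.01,0,0,0,0,0,0.01,0,0,0,0,0,0,0,0,0,0,0,0,0,0,0]'|sed -n '2p;4p'
python3 -m pendant '[0,0,0.01,0,0,0,0,0,0.01,0,0,0,0,0,0,0,0,0,0,0,0,0,0,0]'|sed -n '2p;4p'
python3 -c "
from h import *
s=state();print(s['torque'],s['force'])"
```

```text
ee_pos: [517.8, -78.7, 69.5]
force: [-2.1, 3.8, 2.1]
ee_pos: [517.8, -78.7, 68.5]
force: [-1.0, 3.6, 0.9]
[ 0.5244237   0.29549552 -0.04260578] [-1.0040358   3.57272857  0.85063275]
```

In the tool's units: 0.5 mm is 0.01.

```bash

for i in 1; do python3 -m pendant '[0,0,0.01,0,0,0,0,0,0.01,0,0,0,0,0,0,0,0,0,0,0,0,0,0,0]'|sed -n '2p;4p';
python3 -m pendant '[0,0,0.01,0,0,0,0,0,0,0,0,0,0,0,0,0,0,0]'|sed -n '2p;4p'; done
python3 -c "
from h import *
s=state();print(s['torque'],s['force'])"
```

```text
ee_pos: [517.8, -78.7, 67.5]
force: [-2.2, 2.6, 1.2]
ee_pos: [517.8, -78.7, 67.2]
force: [-2.1, 3.0, 2.9]
[ 0.52230131  0.34565141 -0.0723875 ] [-2.12231635  2.98602397  2.93896263]
```

In the tool's units: 0.5 mm is 0.01.

```bash

python3 -m pendant '[0,0,0.01,0,0,0,0,0,0,0,0,0,0,0,0,0,0,0]'|sed -n '2p;4p'
python3 -m pendant '[0,0,0.01,0,0,0,0,0,0,0,0,0,0,0,0,0,0,0]'|sed -n '2p;4p'
python3 -c "
from h import *
s=state();print(s['torque'],s['force'])"
```

```text
ee_pos: [517.9, -78.7, 67.1]
force: [-3.7, 3.4, 5.6]
ee_pos: [518.0, -78.7, 67.1]
force: [-3.7, 3.0, 9.9]
[0.56727558 0.73376004 0.03918856] [-3.74272461  3.02025162  9.94112584]
```

In the tool's units: -0.7 mm is -0.014.

```bash

python3 -m pendant '[0,0,-0.014,0,0,0,0,0,0,0,0,0,0,0,0,0,0,0]' 20 30
python3 -m pendant '[0,0,0,0,0,0.0222,0,0,0,0,0,0.0222,0,0,0,0,0,0.0222,0,0,0,0,0,0.0222,0,0,0,0,0,0.0222,0,0,0,0,0,0]'
python3 -c "
from h import *
s=state();print(s['torque'],s['force'])"
```

```text
time_s: 12.55
ee_pos: [517.9, -78.7, 67.1]
ee_rot: [180.0, 0.0, 139.2]
force: [-3.8, 3.1, 5.5]
gripper_width: 34.0
gripper_force: 30.0
time_s: 13.15
ee_pos: [517.6, -78.8, 67.1]
ee_rot: [-180.0, 0.0, 129.3]
force: [-3.3, 2.2, 7.1]
gripper_width: 34.3
gripper_force: 30.0
[0.49493375 0.70766959 0.1717079 ] [-3.33165198  2.24227469  7.12476656]
```

In the tool's units: 2.5 degrees is 0.0278.

```bash

python3 -m pendant '[0,0,0,0,0,0.0278,0,0,0,0,0,0.0278,0,0,0,0,0,0.0278,0,0,0,0,0,0.0278,0,0,0,0,0,0.0278,0,0,0,0,0,0.0278,0,0,0,0,0,0]'|sed -n '2,6p'
python3 -m pendant '[0,0,0,0,0,0.0278,0,0,0,0,0,0.0278,0,0,0,0,0,0.0278,0,0,0,0,0,0.0278,0,0,0,0,0,0.0278,0,0,0,0,0,0.0278,0,0,0,0,0,0,0,0,0,0,0,0]'|sed -n '2,6p'
python3 -c "
from h import *
s=state();print(s['torque'],s['force'])
cv2.imwrite('pics/g.png',cv2.resize(grab_frame('wrist')[60:260,100:380],None,fx=2.8,fy=2.8,interpolation=2))"
```

```text
ee_pos: [517.3, -78.9, 67.1]
ee_rot: [-179.9, 0.0, 114.3]
force: [-4.1, 1.7, 7.6]
gripper_width: 34.3
gripper_force: 30.0
ee_pos: [517.0, -78.9, 67.1]
ee_rot: [-179.9, 0.0, 99.3]
force: [-5.2, 2.3, 7.7]
gripper_width: 34.3
gripper_force: 30.0
[0.32210947 1.02365999 0.09774632] [-5.17505229  2.28360957  7.746963  ]
```

View pics/g.png

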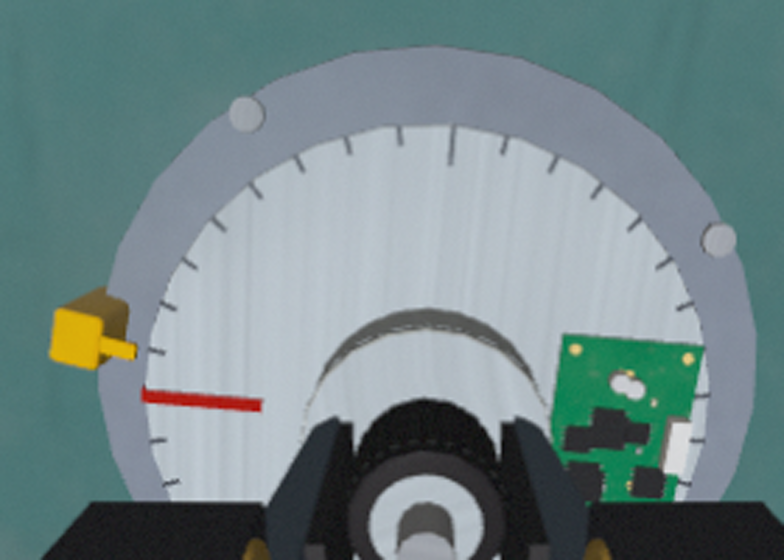

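Wrist crop: the pointer tip is at crop (136,351) and the red line's outer end at (143,395), so the table follows the knob and is nearly there.

```bash
python3 - <<'E'
from h import *
p=onz("wrist",(100+136/2.8,60+351/2.8),30.5)[:2];r=onz("wrist",(100+143/2.8,60+395/2.8),28)[:2]
A=lambda v:np.degrees(np.arctan2(v[1],v[0]))
for k in((516.2,-78),(517,-79),(517.5,-78.5)):
    k=np.array(k);print(A(r-k)%360-A(p-k)%360,np.hypot(*(p-k)),np.hypot(*(r-k)))
E
```

```text
9.586744789809586 83.35547302538056 81.39153897653237
9.476346886226054 84.24792007242098 82.11957955869688
9.429360927495253 84.69631109933148 82.651679556812
```

In the tool's units: 2 degrees is 0.0222.

```bash

python3 -m pendant '[0,0,0,0,0,0.0222,0,0,0,0,0,0.0222,0,0,0,0,0,0.0222,0,0,0,0,0,0.0222,0,0,0,0,0,0.0167,0,0,0,0,0,0,0,0,0,0,0,0,0,0,0,0,0,0]'|sed -n '2,6p'
python3 -c "
from h import *
s=state();print(s['torque'],s['force'])
cv2.imwrite('pics/i.png',cv2.resize(grab_frame('wrist')[60:260,100:380],None,fx=2.8,fy=2.8,interpolation=2))"
```

```text
ee_pos: [516.8, -78.9, 67.1]
ee_rot: [-179.9, 0.0, 89.8]
force: [-5.7, 2.2, 8.5]
gripper_width: 34.4
gripper_force: 30.0
[0.35940247 1.06067071 0.12670268] [-5.65080954  2.16200713  8.4767749 ]
```

View pics/i.png

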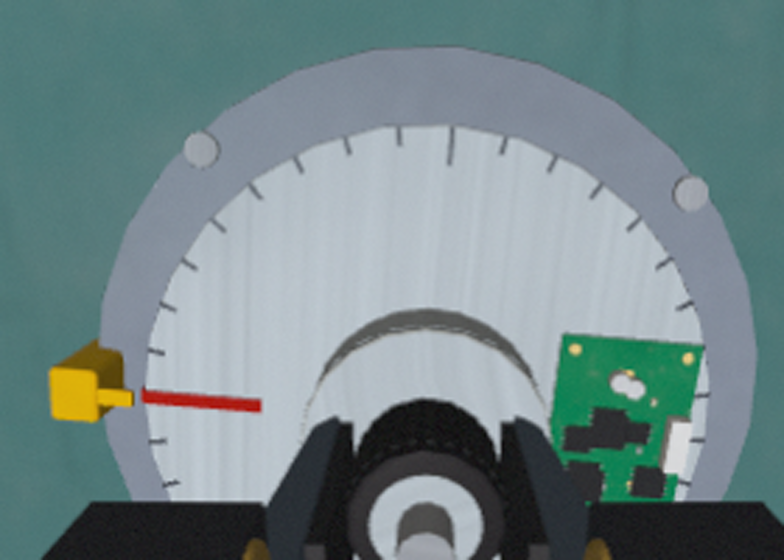

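The red line (143,396) now stands at the pointer tip (133,398). I'll relax the turn, release and retreat.

In the tool's units: -0.4 mm is -0.008, -1 degrees is -0.0111.

```bash

python3 -m pendant '[0,0,-0.008,0,0,-0.0111,0,0,0,0,0,0,0,0,0,0,0,0]'|sed -n '2,6p'
python3 -m pendant '[0,0,0,0,0,0,0,0,0,0,0,0,0,0,0,0,0,0,0,0,0,0,0,0,0,0,0,0,0,0,0,0,0,0,0,0,0,0,0,0,0,0]' 62
python3 -m pendant '[0,0,-0.2,0,0,0,0,0,-0.4,0,0,0,0,0,-0.6,0,0,0,0,0,-0.8,0,0,0,0,0,-0.8,0,0,0,0,0,0,0,0,0,0,0,0,0,0,0,0,0,0,0,0,0]'
python3 -c "
from h import *
cv2.imwrite('pics/j.png',cv2.resize(grab_frame('wrist')[60:260,100:380],None,fx=2.8,fy=2.8,interpolation=2))
cv2.imwrite('pics/k.png',grab_frame('side'))"
```

```text
ee_pos: [516.9, -78.9, 67.1]
ee_rot: [-179.9, 0.0, 90.8]
force: [-5.7, 1.8, 6.7]
gripper_width: 34.2
gripper_force: 30.0
time_s: 16.55
ee_pos: [517.9, -78.7, 67.1]
ee_rot: [180.0, 0.0, 90.7]
force: [-0.5, 0.7, -0.1]
gripper_width: 62.4
gripper_force: 0.0
time_s: 17.35
ee_pos: [516.9, -78.5, 206.3]
ee_rot: [-179.9, -0.0, 90.7]
force: [-0.6, 0.4, -1.3]
gripper_width: 62.1
gripper_force: 0.0
```

View pics/j.png

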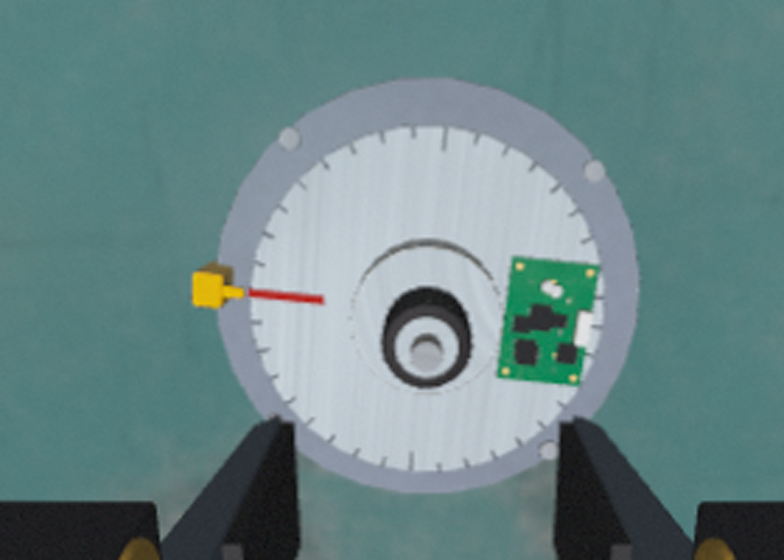

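The red line end (250,293) meets the pointer tip (242,293). The spindle end now shows above the sunken knob, and the gripper is clear.

```bash
python3 -c "
from workcell import *
print(job_done())"
```

```text
the job is handed in; nothing more can be done
None
```

The job is handed in, with no verdict returned: the knob went down to a firm stop after about 10.2 mm of travel (it can start up to 2 mm down), it turned the table until the last picture showed the red line at the yellow pointer, and I then let go and lifted the arm clear.

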